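# Refit the filter lid on the bench extractor

## Task

Refit the loose lid on top of the bench dust extractor: hold it tilted, hook its lip under the fixed ledge and push it in until you feel the stop, then swing the other edge down past the spring catch until the lid lies flat and fully home. Press gently, never forcing it, let go of the lid at the end, and leave the tools, the tin and the steel offcut where they lie.

Things in the scene. Friction and masses are not known exactly. Their poses are not given: they have to be found in the camera images.
- case: Bench dust extractor: fixed grey steel box 270 x 190 x 86 mm (x, y, z) with a filter frame on top; origin at the centre of its underside, z up, all mm in its axes. The frame is a shallow recess open upwards; ledge at its -x end, spring catch at its +x end. The frame's mounting is adjustable: see seat_nominal. The case is thin: over 30 N between lid and case bends it.
- seat_nominal (a point): On the case at (0, 0, 100): NOMINAL height of the frame's seat, where the lid's underside rests. The whole frame (seat, ledge, stop, end wall, catch) is clamped firmly but up to 18 mm off nominal along x and up to 4 mm in z, either way, not reported: feel for seat and stop; y is exact. Seated lid: origin nominally x = 9 to 11.5, y = 0, z = 100, axes parallel to the case's.
- stop_nominal (a point): On the case at (-71, 0, 100): NOMINAL foot of the upright stop wall under the ledge. Ledge: aluminium strip 132 wide (y), from the stop to its free edge 14 mm further +x, underside 10.5 above the seat, top 14 above. Seat solid over the full width for 75 mm from the stop, then a rim round an opening (44 < |y| < 66). Side walls at y = +-58.5 stand 5 above the seat.
- end_wall_nominal (a point): On the case at (71.5, 0, 100): NOMINAL face of the end wall, 142.5 from the stop (lid play 2.5), 11 high. In its middle (|y| < 16) a sprung wedge catch stands out 4.5 towards -x, nose 9 above the seat, top 20 above. The lid's edge pushes it back (spring 4 to 7 N) and it snaps out above the lid; this takes about 5 to 15 N down at the handle.
- lid: Loose filter lid, grey steel, 0.25 to 0.5 kg, lying handle up. Plate 120 x 110 x 6 mm (x, y, z), origin at the centre of the plate's underside, z up. Lip: 20 long, 80 wide, 4 thick, flush with the underside, sticking out of the -x edge. Fitted with its -x towards the case's -x; the lip goes fully in at 5 to 18 degrees of tilt (far edge up), its end on the seat; 15 or more clear the catch.
- handle (a point): Middle of the lid's handle, at (10, 0, 38) mm in the lid's frame: a black upright bar 12 thick (x), 75 long (y), 26 high (z = 25 to 51) on two posts, clear of the plate by 19.
- lip_end (a point): Middle of the free end of the lid's lip, on the underside: (-80, 0, 0) mm in the lid's frame.
- far_edge (a point): Middle of the lid's opposite edge, on the underside: (60, 0, 0) mm in the lid's frame.
- pliers: Bystander: red-handled pliers lying flat, 160 mm long along x, 52 mm wide, 12 mm high; origin at the underside's middle.
- tongs: Bystander: dark steel tongs lying flat, 240 mm long along x, 42 mm wide, 12 mm high; origin at the underside's middle.
- hammer: Bystander: hammer lying flat, about 300 mm long along its x; origin at its underside.
- tin: Bystander: open square tin, 85 x 85 x 110 mm; origin at the centre of its underside.
- offcut: Bystander: plain dark steel plate 120 x 90 x 6 mm without handle; origin at the centre of its underside.
Things that resemble listed ones, but are neither listed nor needed, are in the scene too. What is meant by the lid is not blue or orange, and is the larger of those in its own colour.

How it is judged:
On the way:
1. the lip is under the ledge, close to the stop, while the lid is still tilted (x of lip_end in the frame of case between -0.091 and -0.0485 m and z of lip_end in the frame of case between 0.094 and 0.109 m and angle between lid's own z axis and vertical above 0.07 rad), for 0.1 s.
At the end, for the whole second after the job is handed in: The lid rests in the recess, released, level to 0.018 rad: lip end and far edge at the seat's height (nominal, its 4 mm spread, plus 1.5 mm), lip under the ledge with its end near the stop (nominal, its 18 mm spread, plus the play), turned less than 0.06 rad from the case (x of lip_end in the frame of case between -0.091 and -0.0485 m and z of lip_end in the frame of case between 0.094 and 0.1055 m and z of far_edge in the frame of case between 0.094 and 0.1055 m and angle between lid's own z axis and vertical below 0.018 rad and angle between the x axis of lid and the x axis of case, either way round below 0.06 rad and linear speed of lid below 0.01 m/s); the robot touches nothing.
It fails at once if more than 30 N between the lid and the case (contact force between lid and case above 30 N).
It fails at once if a bystander is moved by more than 30 mm (distance of any of pliers, tongs, hammer, tin, offcut from where it was at the start of the episode above 0.03 m).
It also fails if it takes over 64 s, if anything falls off the work surface, if the arm or the gripper's body presses on something with over 40 N, if the wrist force passes 120 N, or if a joint passes its speed limit or range.

## Robot

A 6-joint arm with a two-finger parallel gripper is mounted at the origin on the work surface. World frame = base frame: x ahead of the robot, y to its left, z up, the work surface at z = 0. Lengths are in m, angles in rad, forces in N, time in s.
With the tool pointing down it reaches from about 0.3 to 0.775 m from the base axis. Payload 14.6 kg.
Tool frame: the origin (TCP) lies on the centre line of the jaws, within the pads' length; the fingertips stand 17 mm ahead of it and the grasp point (between the pads) lies 2 mm behind it; z points along the fingers, x is the direction in which the jaws open and shut, and the axes are right-handed (so a half turn about z gives the same grasp; the last joint's range is limited). The gripper opens to 94 mm and grips with 3 to 60 N. Pads are 16 mm wide; open, the fingers measure 119 mm over their backs; the gripper's body (75 mm by 177 mm) begins 78 mm behind the grasp point.
Start: joints at [-1.351, 0.3, 1.521, -0, 1.321, -0.067], TCP at [0.156, -0.528, 0.222] pointing down, gripper open.
Joint ranges: [-3.03, 3.03], [-0.79, 2.21], [0.23, 2.52], [-1.04, 4.18], [0, 3.07], [-2.55, 2.55]. Speed limits (rad/s): [2.22, 2.22, 2.57, 3.14, 3.14, 3.14].

## Interface

Orientations are given as [roll, pitch, yaw] about the fixed x, y, z axes, in that order (R = Rz(yaw) Ry(pitch) Rx(roll)).
In Python, from station import ctrl gives the robot as it stands. The module is installed in compiled form; this text tells all that it offers.
- The arm moves only by the tool drive_tool, never from a script. Its argument "increments" is a list of rows, each a list of 3 entries, a list of its own where there are three numbers: the turn, a rotation vector about the tool's x, y, z in degrees, then the shift along the tool's x, y, z in mm, then the opening, from 0 (shut) to 1 (fully open). In form: [[[ax, ay, az], [dx, dy, dz], hand], ...]. A call has 1 to 20 rows; each row shifts and turns the commanded pose from where the row before left it, along the tool's axes as they then stand; what a row does not reach is not made up. A row lasts 1/8 s, in which the tool goes at most 62.5 mm and 10.7 degrees, less where a joint would pass 70% of its speed; a pose out of reach is approached as far as the arm can. A call with a gripper value outside its range is refused whole. The fingers move at their own pace and stop on an object; "squeeze" is the grip in N (left out, the last holds). Time passes only in rows, so rows that do not move let the fingers close. It gives the time, the measured TCP pose, the force and the opening at its end, in the units of the state.
- ctrl.get_obs(): the state, without advancing time (a new reading comes with each control period).
- ctrl.camera(name): name is "scene" or "top"; returns the picture (384x512x3 uint8, red, green, blue); there is no depth.
- ctrl.calibration(name): a dict with "fx", "fy", "cx", "cy" (pixels), "rvec" (rotation vector, rad) and "tvec" (3), from world to camera coordinates, as OpenCV has them. Camera axes: x right, y down, z forward; pixel columns grow to the right and rows downward; lengths in m; the calibration is good to about 2 mm. A picture is of the moment at which its call begins. calibration takes no time and is no camera call.
- ctrl.hand_in(): hands the job in, once; it reports no verdict.
The state is a dict: "time_s": time; "qpos": joint angles; "joint_vel": joint speeds; "tau": joint torques, N m; "ee_pos": TCP position; "eef_rot": TCP orientation; "force": force on the tool from outside, world axes, zero at the start; "moment": the same for the moment, N m; "grip_width": finger opening in m.
Only numpy, scipy, OpenCV 4.12 (cv2) and the standard library are available. Lean on these libraries where they do the work, as an engineer would, in place of code of your own. Each camera call takes 0.05 s, during which the arm holds its last target.

## Working session

There is one attempt and no reset: what is moved stays moved. The work goes in short steps, Python scripts to look and compute and a tool call to move; the robot and the scene stay as the last step left them, time stands still between calls to the robot, and variables do not carry over. Pictures are saved under pics/ and viewed, and the job is handed in when it is done.

Besides the shell and the picture viewer there is one more tool, called as name(argument=value, ...) on one line, values as JSON. drive_tool: Moves the arm, as the interface text tells. Its arguments: {"type":"object","properties":{"increments":{"type":"array"},"squeeze":{"type":"number"}},"required":["increments"]}

```bash
mkdir -p pics; cat > h.py <<'E'
import numpy as np, cv2
from scipy.spatial.transform import Rotation as R
from station import ctrl
def cal(n):
    c=ctrl.calibration(n); K=np.array([[c['fx'],0,c['cx']],[0,c['fy'],c['cy']],[0,0,1]],float)
    return K,np.array(c['rvec'],float),np.array(c['tvec'],float)
def px2w(n,u,v,z):
    K,r,t=cal(n); M=R.from_rotvec(r.ravel()).as_matrix()
    d=M.T@np.linalg.inv(K)@np.array([u,v,1.]); o=-M.T@t.ravel()
    return o+d*(z-o[2])/d[2]
def w2px(n,P):
    K,r,t=cal(n); return cv2.projectPoints(np.atleast_2d(np.array(P,float)),r,t,K,None)[0].reshape(-1,2)
def snap(n,f,box=None,scale=1):
    im=ctrl.camera(n)[:,:,::-1]; cv2.imwrite('pics/raw_'+f,im)
    if box: im=im[box[1]:box[3],box[0]:box[2]]
    im=cv2.resize(im,None,fx=scale,fy=scale,interpolation=cv2.INTER_CUBIC); cv2.imwrite('pics/'+f,im)
E
python3 - <<'E'
from h import *
snap('scene','s0.png',None,1.5); snap('top','t0.png',None,1.5)
for n in('scene','top'):
    K,r,t=cal(n); M=R.from_rotvec(r.ravel()).as_matrix(); print(n,K[0,0],-M.T@t.ravel(),M[2])
print(ctrl.get_obs())
E
```

```text
scene 446.71830192866867 [ 0.97968047 -0.77029067  0.90600079] [-0.4043087   0.63301691 -0.66016972]
top 389.3589592380411 [0.40106433 0.00666174 1.24910558] [ 0.07222117 -0.01474188 -0.99727969]
{'time_s': 0.1, 'qpos': array([-1.35061824e+00,  3.00421742e-01,  1.52150302e+00, -3.82807600e-05,
        1.32071973e+00, -6.65914875e-02]), 'joint_vel': array([ 8.92170238e-05,  1.42594121e-04, -1.14791493e-03, -2.38670962e-05,
        6.42673354e-05,  7.88551774e-04]), 'tau': array([ 3.03173416e-03, -5.32634676e+01, -3.53281689e+01,  7.09908432e-02,
        2.34965107e-02, -5.75874128e-05]), 'ee_pos': array([ 0.15551536, -0.52732874,  0.22194642]), 'eef_rot': array([-3.14155966e+00,  1.05198257e-03, -1.28401724e+00]), 'force': array([-0.39679931,  0.49359759,  0.36110122]), 'moment': array([ 0.01143244, -0.00470187, -0.0128171 ]), 'grip_width': 0.09412639165555138}
```

View pics/s0.png

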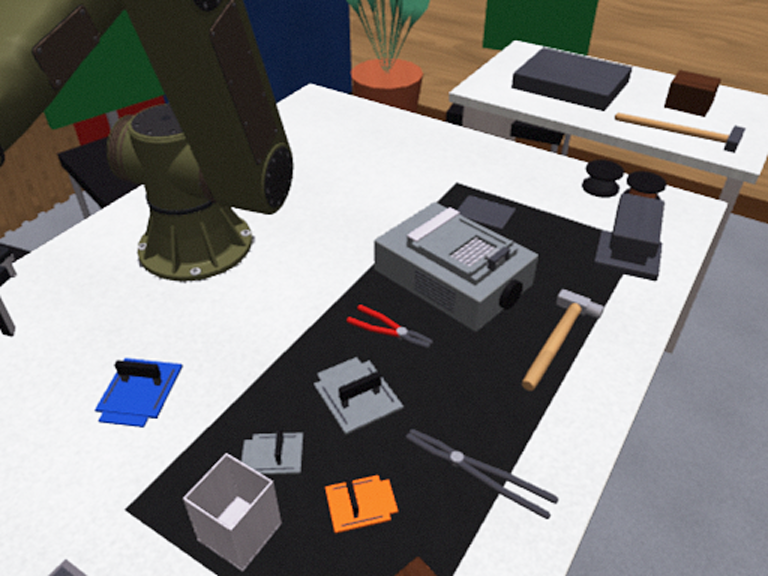

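View pics/t0.png

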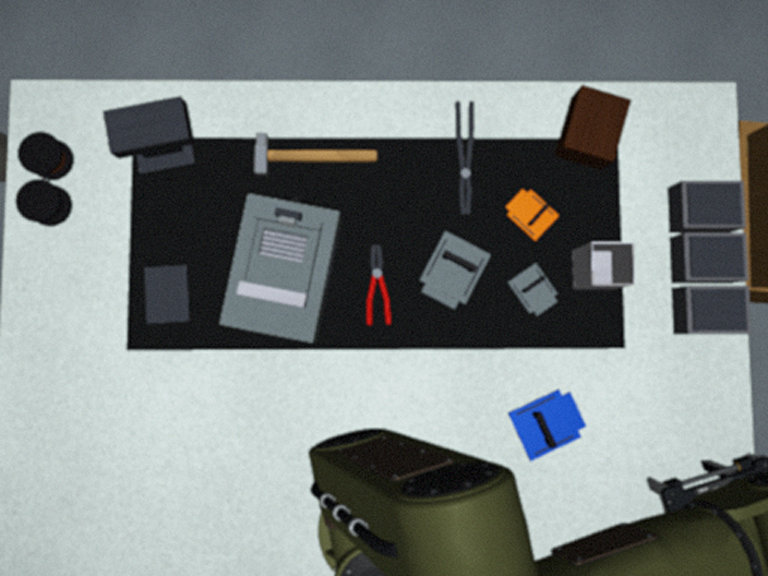

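Lid candidates in the top view (768-px scale) are large grey (455,268), small grey (533,289), orange (532,214), blue (546,424) and the handleless offcut (167,293). By the description it's the larger grey one at (455,268). The case is at (280,268), with the white ledge strip (272,293) on its robot side and the catch at (289,214).

```bash
python3 - <<'E'
from h import *
im=cv2.imread('pics/raw_t0.png')
a=cv2.resize(im[145:215,270:380],None,fx=7,fy=7,interpolation=cv2.INTER_CUBIC)
cv2.imwrite('pics/lid.png',a)
a=cv2.resize(im[120:235,140:235],None,fx=5.2,fy=5.2,interpolation=cv2.INTER_CUBIC)
cv2.imwrite('pics/case.png',a)
im=cv2.imread('pics/raw_s0.png')
a=cv2.resize(im[115:295,200:370],None,fx=3.3,fy=3.3,interpolation=cv2.INTER_CUBIC)
cv2.imwrite('pics/sc.png',a)
E
```

```text
(no output)
```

View pics/lid.png

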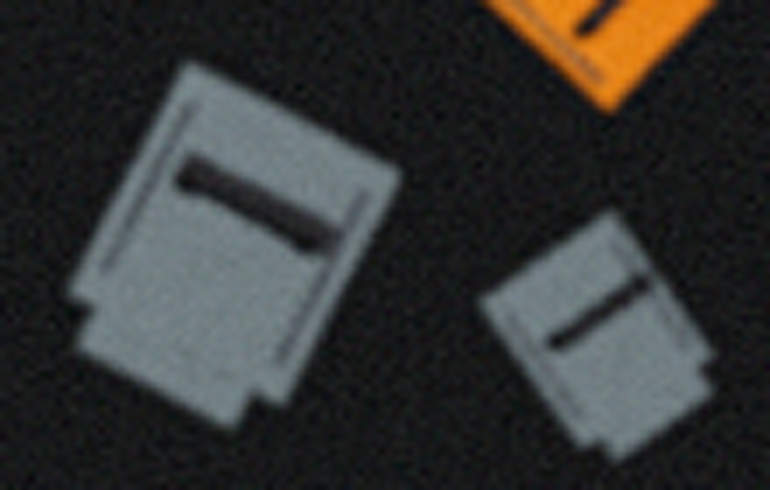

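View pics/case.png

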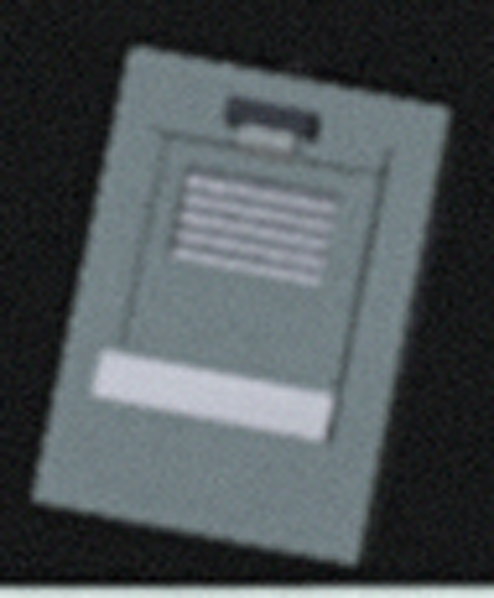

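View pics/sc.png

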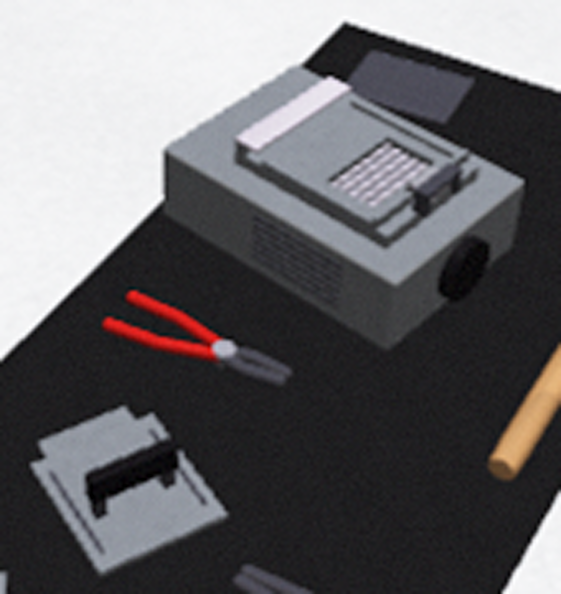

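The large grey lid has its lip towards the robot and its handle nearer the far edge. Both the lid and the case are turned slightly clockwise.

```bash
cat > fit.py <<'E'
from h import *
from scipy.optimize import least_squares
def fit(obs,p0):  # obs: (cam,px,body pt)
    def res(p):
        c,s=np.cos(p[2]),np.sin(p[2]); o=[]
        for n,u,b in obs:
            P=[p[0]+c*b[0]-s*b[1],p[1]+s*b[0]+c*b[1],b[2]]
            o+=list(w2px(n,P)[0]-u)
        return np.array(o)
    r=least_squares(res,p0); return r.x,res(r.x).reshape(-1,2).round(1)
T=lambda L,sc,off:[np.array(q,float)/sc+np.array(off)-0.4 for q in L]
E
python3 - <<'E'
from fit import *
ct=T([(132,47),(450,105),(360,563),(33,500)],5.2,(140,120)); cb=[(.135,.095,.086),(.135,-.095,.086),(-.135,-.095,.086),(-.135,.095,.086)]
cs=T([(302,66),(525,183),(388,285),(165,150)],3.3,(200,115)); csb=[(-.135,.095,.086),(.135,.095,.086),(.135,-.095,.086),(-.135,-.095,.086)]
o1=[('top',u,b) for u,b in zip(ct,cb)]; o2=[('scene',u,b) for u,b in zip(cs,csb)]
for o in(o1,o2,o1+o2):
    p,r=fit(o,[.4,.17,-.2]); print(p,r.tolist())
pc=p
lt=T([(190,62),(402,172),(70,296),(280,405),(78,347),(236,430)],7,(270,145))
lb=[(.06,.055,.006),(.06,-.055,.006),(-.06,.055,.006),(-.06,-.055,.006),(-.08,.04,.004),(-.08,-.04,.004)]
ls=T([(228,516),(103,573),(32,463),(38,441),(128,405)],3.3,(200,115))
lsb=[(.06,.055,.006),(.06,-.055,.006),(-.06,-.055,.006),(-.08,-.04,.004),(-.08,.04,.004)]
o1=[('top',u,b) for u,b in zip(lt,lb)]; o2=[('scene',u,b) for u,b in zip(ls,lsb)]
for o in(o1,o2,o1+o2):
    p,r=fit(o,[.4,-.1,-.5]); print(p,r.tolist())
# ledge top
c,s=np.cos(pc[2]),np.sin(pc[2])
for q,cam in [(T([(105,350),(333,393),(323,442),(92,397)],5.2,(140,120)),'top'),(T([(323,76),(353,92),(262,152),(236,142)],3.3,(200,115)),'scene')]:
  for z in(.110,.114,.118):
    for u in q:
        P=px2w(cam,*u,z)[:2]-pc[:2]; print(cam,z,(np.array([c*P[0]+s*P[1],-s*P[0]+c*P[1]])*1e3).round(1),end=' ')
    print()
E
```

```text
[ 0.53477582  0.19452584 -0.1928757 ] [[-0.3, -0.5], [0.2, 0.1], [0.0, 0.1], [0.1, 0.2]]
[ 0.53749635  0.19356507 -0.22857411] [[-0.5, -0.8], [0.6, 0.7], [0.7, 0.8], [-1.0, -1.3]]
[ 0.53592559  0.19437959 -0.20718855] [[0.4, -1.2], [0.8, 0.3], [-0.7, 0.1], [-0.4, -0.7], [-1.8, -1.0], [0.2, -0.4], [1.6, 0.2], [-1.5, -0.9]]
[ 0.5419808  -0.16720917 -0.48432345] [[-0.2, 0.3], [-0.1, 0.3], [-0.0, -0.3], [0.5, -0.1], [0.1, 0.1], [-0.3, -0.2]]
[ 0.54561427 -0.16538878 -0.4962999 ] [[0.2, -0.4], [-0.6, -0.2], [0.2, 0.2], [0.4, 0.3], [-0.3, 0.3]]
[ 0.54394824 -0.16608144 -0.48821066] [[-0.4, -0.3], [-0.4, -0.2], [-0.4, -1.0], [0.0, -0.7], [-0.3, -0.6], [-0.8, -0.9], [-0.4, -0.7], [-1.1, -0.3], [-0.5, 0.3], [-0.4, 0.3], [-1.2, 0.2]]
top 0.11 [-45.6  66.2] top 0.11 [-43.4 -64.4] top 0.11 [-71.5 -64.7] top 0.11 [-73.   67.5] 
top 0.114 [-45.8  65.2] top 0.114 [-43.5 -64.9] top 0.114 [-71.6 -65.2] top 0.114 [-73.   66.5] 
top 0.118 [-45.9  64.3] top 0.118 [-43.7 -65.4] top 0.118 [-71.6 -65.7] top 0.118 [-73.1  65.6] 
scene 0.11 [-79.7  68.4] scene 0.11 [-42.7  67.7] scene 0.11 [-42.3 -59.6] scene 0.11 [-68.8 -64.9] 
scene 0.114 [-76.1  63.7] scene 0.114 [-39.3  63.1] scene 0.114 [-38.9 -63.6] scene 0.114 [-65.3 -68.8] 
scene 0.118 [-72.5  59.1] scene 0.118 [-35.9  58.5] scene 0.118 [-35.5 -67.6] scene 0.118 [-61.7 -72.8]
```

```bash
cat >> h.py <<'E'
def cur():
    o=ctrl.get_obs(); return np.array(o['ee_pos']),R.from_euler('xyz',o['eef_rot']),o
def plan(p,Rt):
    P,Q,o=cur(); print('turn',(Q.inv()*Rt).as_rotvec(degrees=True).round(2),'shift(after)',(Rt.inv().apply(np.array(p)-P)*1e3).round(1),'shift(before)',(Q.inv().apply(np.array(p)-P)*1e3).round(1))
def st():
    P,Q,o=cur(); print(round(o['time_s'],2),P.round(4),np.array(o['eef_rot']).round(4),'F',o['force'].round(2),'M',o['moment'].round(3),'g',round(o['grip_width'],4))
E
python3 - <<'E'
from h import *
# handle check
for n,q,z in [('top',(257/7+270-.4,203/7+145-.4),.051),('scene',(133/3.3+200-.4,468/3.3+115-.4),.051)]:
    print(px2w(n,*q,z))
y=-.486
print('model',.5439+.01*np.cos(y),-.1661+.01*np.sin(y))
plan([.553,-.171,.16],R.from_euler('xyz',[np.pi,0,y]))
E
```

```text
[ 0.55049343 -0.1704391   0.051     ]
[ 0.55863076 -0.17748516  0.051     ]
model 0.5527420829848935 -0.17077092801146174
turn [-3.000e-02  6.000e-02 -4.572e+01] shift(after) [ 185.  -500.7   61.9] shift(before) [-229.3 -482.    62.2]
```

drive_tool(increments=[[[0,0,-9.14],[0,0,0],1],[[0,0,-9.14],[0,0,0],1],[[0,0,-9.14],[0,0,0],1],[[0,0,-9.14],[0,0,0],1],[[0,0,-9.16],[0,0,0],1],[[0,0,0],[15.4,-41.7,0],1],[[0,0,0],[15.4,-41.7,0],1],[[0,0,0],[15.4,-41.7,0],1],[[0,0,0],[15.4,-41.7,0],1],[[0,0,0],[15.4,-41.7,0],1],[[0,0,0],[15.4,-41.7,0],1],[[0,0,0],[15.4,-41.7,10],1],[[0,0,0],[15.4,-41.7,10],1],[[0,0,0],[15.4,-41.7,10],1],[[0,0,0],[15.4,-41.7,10],1],[[0,0,0],[15.4,-41.7,10],1],[[0,0,0],[15.4,-41.7,12],1],[[0,0,0],[0,0,0],1]])

```text
time_s: 2.35
ee_pos: [0.5535, -0.1693, 0.1589]
eef_rot: [3.141, 0.002, -0.483]
force: [-1.4, -0.1, 1.3]
grip_width: 0.0939
```

```bash
python3 - <<'E'
from h import *
st(); snap('top','t1.png',(240,110,390,230),5); snap('scene','s1.png',None,1.5)
plan([.553,-.171,.036],R.from_euler('xyz',[np.pi,0,-.486]))
E
```

```text
2.35 [ 0.5535 -0.1693  0.1589] [ 3.1415e+00  2.4000e-03 -4.8300e-01] F [-1.38 -0.06  1.3 ] M [ 0.024  0.004 -0.04 ] g 0.0939
turn [0.01 0.05 0.04] shift(after) [  0.3  -0.5 124.1] shift(before) [  0.4  -0.6 124.1]
```

View pics/s1.png

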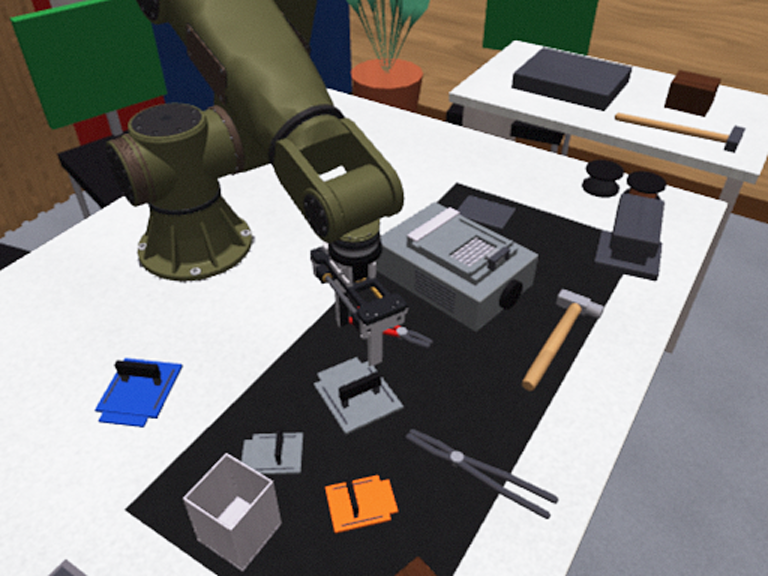

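View pics/t1.png

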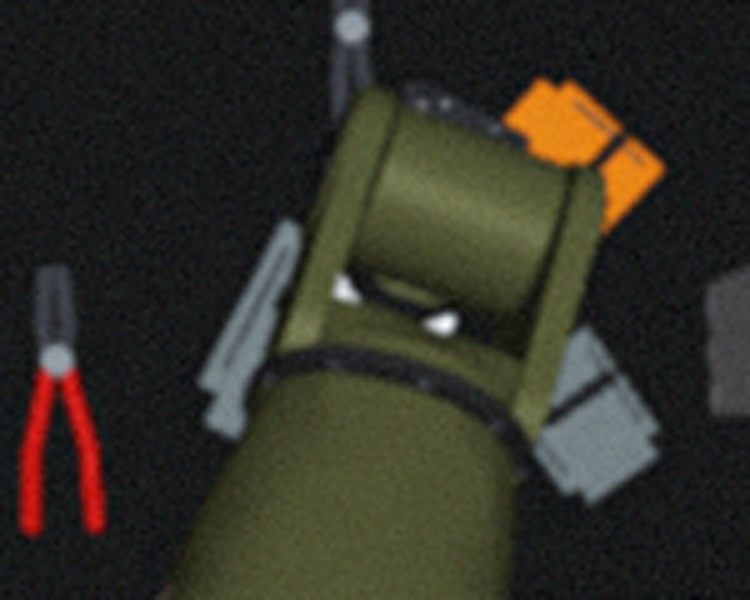

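The gripper stands over the large grey lid (360,385), about in line with its handle. The bystanders are clear of it, so I'll go down and grip.

drive_tool(increments=[[[0,0,0],[0,0,30],1],[[0,0,0],[0,0,30],1],[[0,0,0],[0,0,25],1],[[0,0,0],[0,0,20],1],[[0,0,0],[0,0,12],1],[[0,0,0],[0,0,6],1],[[0,0,0],[0,0,0],1],[[0,0,0],[0,0,0],1]], squeeze=30)

```text
time_s: 3.45
ee_pos: [0.553, -0.1716, 0.0382]
eef_rot: [-3.141, -0.001, -0.486]
force: [-0.8, 0.4, 0.2]
grip_width: 0.0942
```

```bash
python3 - <<'E'
from h import *
st(); snap('scene','s2.png',(160,150,330,300),4)
E
```

```text
3.45 [ 0.553  -0.1716  0.0382] [-3.1415e+00 -1.1000e-03 -4.8610e-01] F [-0.84  0.36  0.22] M [-0.008 -0.104  0.022] g 0.0942
```

View pics/s2.png

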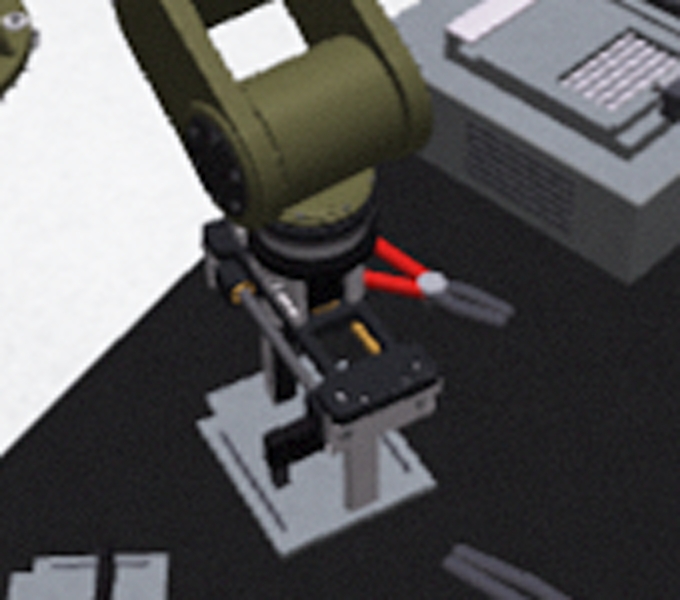

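The fingers straddle the handle (300,445 in the crop). I'll lower 2 mm and close.

drive_tool(increments=[[[0,0,0],[0,0,2],1],[[0,0,0],[0,0,0],0],[[0,0,0],[0,0,0],0],[[0,0,0],[0,0,0],0],[[0,0,0],[0,0,0],0],[[0,0,0],[0,0,0],0],[[0,0,0],[0,0,0],0],[[0,0,0],[0,0,0],0],[[0,0,0],[0,0,0],0]], squeeze=30)

```text
time_s: 4.62
ee_pos: [0.5527, -0.1714, 0.0355]
eef_rot: [-3.142, -0.0, -0.486]
force: [-0.7, -0.3, 0.1]
grip_width: 0.0175
```

```bash
python3 - <<'E'
from h import *
st()
E
```

```text
4.62 [ 0.5527 -0.1714  0.0355] [-3.1416 -0.     -0.486 ] F [-0.75 -0.27  0.07] M [ 0.017 -0.06  -0.013] g 0.0175
```

drive_tool(increments=[[[0,0,0],[0,0,0],0],[[0,0,0],[0,0,0],0],[[0,0,0],[0,0,0],0]])

```text
time_s: 5.0
ee_pos: [0.5528, -0.1714, 0.0355]
eef_rot: [-3.142, -0.0, -0.486]
force: [0.7, -0.6, -1.4]
grip_width: 0.0119
```

drive_tool(increments=[[[0,0,0],[0,0,-10],0],[[0,0,0],[0,0,-20],0],[[0,0,0],[0,0,-40],0],[[0,0,0],[0,0,-40],0],[[0,0,0],[0,0,-40],0],[[0,0,0],[0,0,-40],0],[[0,0,0],[0,0,-20],0],[[0,0,0],[0,0,0],0],[[0,0,0],[0,0,0],0]])

```text
time_s: 6.12
ee_pos: [0.5523, -0.1712, 0.2443]
eef_rot: [3.141, 0.002, -0.486]
force: [-0.9, -0.4, -4.6]
grip_width: 0.0117
```

```bash
python3 - <<'E'
from h import *
st(); snap('scene','s3.png',(160,90,360,240),4)
E
```

```text
6.12 [ 0.5523 -0.1712  0.2443] [ 3.1414e+00  1.9000e-03 -4.8610e-01] F [-0.93 -0.39 -4.58] M [-0.081 -0.07   0.031] g 0.0117
```

View pics/s3.png

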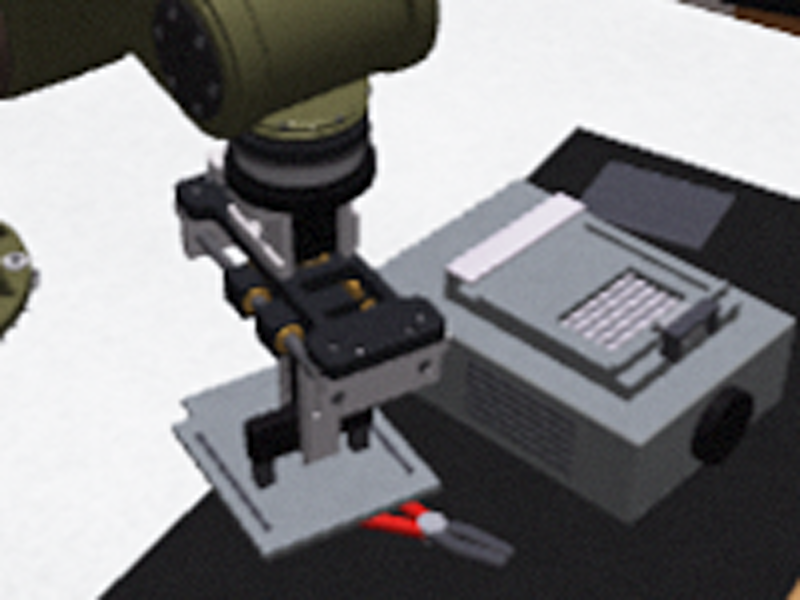

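The lid hangs level in the jaws, with about 4.6 N of weight showing. Next it goes above the case, tilted.

```bash
cat >> h.py <<'E'
CX,CY,CPSI=.5355,.1943,-.193
LIP=np.array([-.090,0,.0355])
def c2w(p,psi=None):
    c,s=np.cos(CPSI),np.sin(CPSI); return np.array([CX+c*p[0]-s*p[1],CY+s*p[0]+c*p[1],p[2]])
def w2c(p):
    c,s=np.cos(CPSI),np.sin(CPSI); d=np.array(p)-[CX,CY,0]; return np.array([c*d[0]+s*d[1],-s*d[0]+c*d[1],d[2]])
def tgt(lip,t):
    Rt=R.from_euler('z',CPSI)*R.from_euler('x',np.pi)*R.from_euler('y',t,degrees=True)
    return c2w(lip)-Rt.apply(LIP),Rt
def stl():
    st(); P,Q,o=cur(); L=P+Q.apply(LIP); F=P+Q.apply([.05,0,.0355]); Z=-Q.as_matrix()[:,2]
    cF=R.from_euler('z',-CPSI).apply(o['force'])
    xx=Q.as_matrix()[:,0]
    print('lip',(w2c(L)*1e3).round(2),'far',(w2c(F)*1e3).round(2),'tilt',round(np.degrees(np.arcsin(xx[2])),2),'Fcase',cF.round(2))
E
python3 - <<'E'
from h import *
p,Rt=tgt([-.0325,0,.18],15.5); print(p, np.hypot(*p[:2])); plan(p,Rt)
p,Rt=tgt([-.0325,0,.18],0); plan(p,Rt)
E
```

```text
[0.57940911 0.18571873 0.23826033] 0.6084458547387691
turn [  2.27  15.52 -16.69] shift(after) [ -41.9 -355.5   -5.6] shift(before) [-142.7 -328.3    6. ]
turn [ -0.     0.13 -16.79] shift(after) [ -29.1 -355.5   28.6] shift(before) [-130.5 -332.    28.8]
```

drive_tool(increments=[[[0,0,-8.4],[0,0,0],0],[[0,0,-8.4],[0,0,0],0],[[0,7.8,0],[0,0,0],0],[[0,7.8,0],[0,0,0],0],[[0,0,0],[-2.1,-17.8,-0.3],0],[[0,0,0],[-4.2,-35.5,-0.5],0],[[0,0,0],[-4.2,-35.5,-0.5],0],[[0,0,0],[-4.2,-35.5,-0.5],0],[[0,0,0],[-4.2,-35.5,-0.5],0],[[0,0,0],[-4.2,-35.5,-0.5],0],[[0,0,0],[-4.2,-35.5,-0.5],0],[[0,0,0],[-4.2,-35.5,-0.5],0],[[0,0,0],[-4.2,-35.5,-0.5],0],[[0,0,0],[-4.2,-35.5,-0.5],0],[[0,0,0],[-2.1,-17.8,-0.3],0],[[0,0,0],[0,0,0],0],[[0,0,0],[0,0,0],0]])

```text
time_s: 8.3
ee_pos: [0.5796, 0.1845, 0.2388]
eef_rot: [3.141, -0.271, -0.193]
force: [0.1, -0.1, -3.9]
grip_width: 0.0116
```

```bash
python3 - <<'E'
from h import *
stl(); snap('scene','s4.png',(215,60,385,230),3.5); snap('top','t4.png',(130,110,260,240),4.5)
p,Rt=tgt([-.0325,0,.12],15.5); plan(p,Rt)
E
```

```text
8.3 [0.5796 0.1845 0.2388] [ 3.1408 -0.2714 -0.193 ] F [ 0.08 -0.06 -3.86] M [-0.006  0.208 -0.028] g 0.0116
lip [-31.99  -1.15 180.47] far [102.89  -1.16 218.  ] tilt 15.55 Fcase [ 0.09 -0.05 -3.86]
turn [ 0.03 -0.09 -0.05] shift(after) [-16.9  -1.4  58.5] shift(before) [-17.   -1.4  58.4]
```

View pics/s4.png

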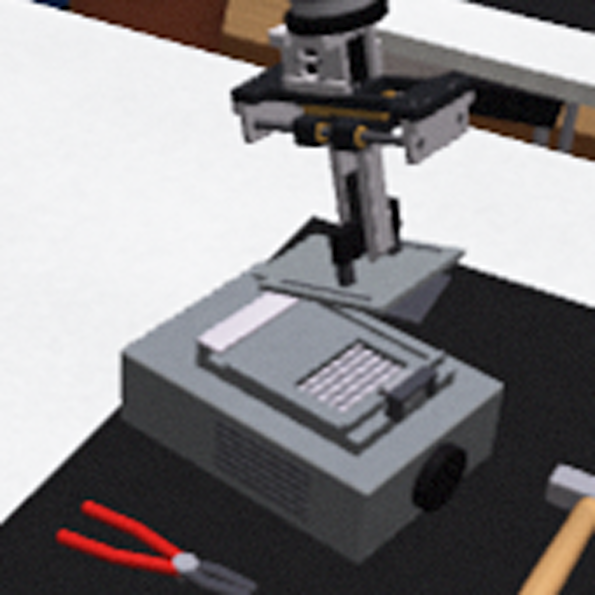

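View pics/t4.png

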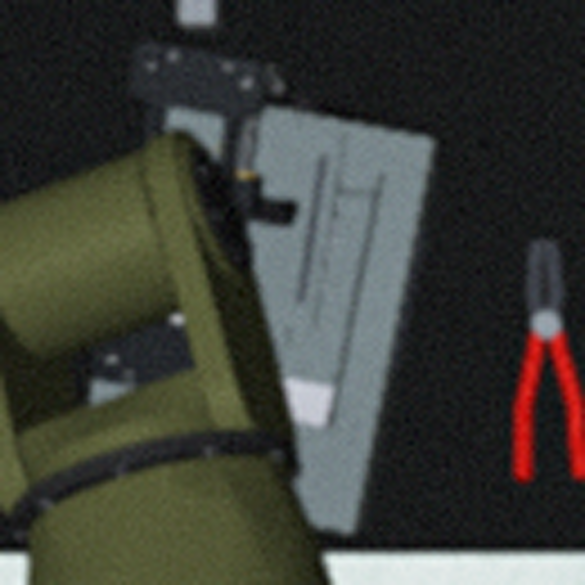

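Now I'll overlay the predicted lid and case outlines on this picture, to check the lateral offset of the lid in the hand.

```bash
cat > ov.py <<'E'
from h import *
def overlay(n,raw,out,box,sc,dy=0.,dx=0.,off=.0125,dz=0):
    im=cv2.imread('pics/'+raw)[box[1]:box[3],box[0]:box[2]]; im=cv2.resize(im,None,fx=sc,fy=sc,interpolation=cv2.INTER_CUBIC)
    P,Q,o=cur()
    def dr(pts,col,close=True):
        q=((w2px(n,pts)-box[:2]+.5)*sc-.5).round().astype(int); cv2.polylines(im,[q.reshape(-1,1,2)],close,col,1,cv2.LINE_AA)
    l=lambda x,y,z:P+Q.apply([x-.010+dx,-y+dy,.0355-z])
    dr([l(.06,.055,.006),l(.06,-.055,.006),l(-.06,-.055,.006),l(-.06,.055,.006)],(0,255,255))
    dr([l(-.06,.04,.004),l(-.08,.04,.004),l(-.08,-.04,.004),l(-.06,-.04,.004)],(0,255,255))
    dr([l(.01,.0375,.051),l(.01,-.0375,.051)],(0,255,0),False)
    dr([c2w(q) for q in [(.135,.095,.086),(.135,-.095,.086),(-.135,-.095,.086),(-.135,.095,.086)]],(0,0,255))
    dr([c2w(q) for q in [(-.057+off,.066,.114+dz),(-.057+off,-.066,.114+dz),(-.085+off,-.066,.114+dz),(-.085+off,.066,.114+dz)]],(255,0,255))
    dr([c2w(q) for q in [(.0715+off,.066,.111+dz),(.0715+off,-.066,.111+dz)]],(255,0,255),False)
    cv2.imwrite('pics/'+out,im)
E
python3 - <<'E'
from ov import *
overlay('scene','raw_s4.png','o4s.png',(230,100,370,230),4.5)
overlay('top','raw_t4.png','o4t.png',(130,110,260,240),4.5)
E
```

```text
(no output)
```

View pics/o4s.png

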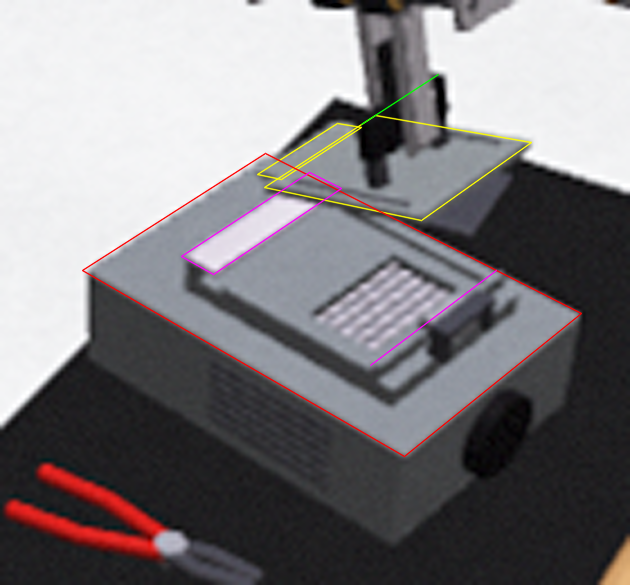

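View pics/o4t.png

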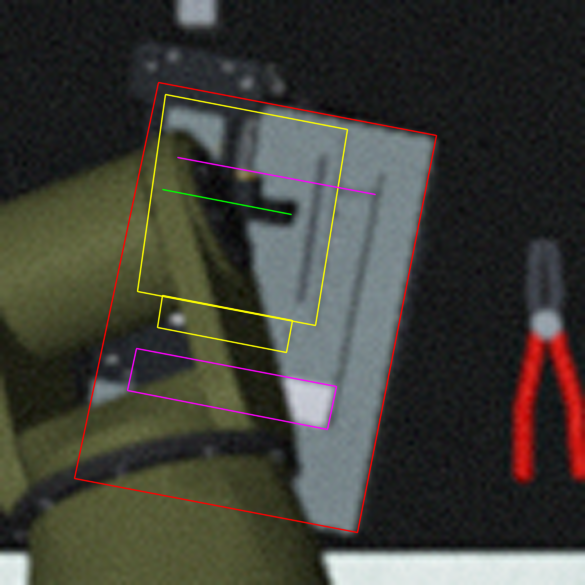

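The overlays agree with the picture to about 1 px, for the lid in hand as well as the ledge at +12.5 mm. I'll go down beside the ledge's free edge.

```bash
python3 - <<'E'
from h import *
p,Rt=tgt([-.0325,0,.110],15.5); plan(p,Rt)
E
```

```text
turn [ 0.03 -0.09 -0.05] shift(after) [-19.6  -1.4  68.1] shift(before) [-19.7  -1.4  68.1]
```

drive_tool(increments=[[[0,0,0],[-3.2,-1.4,11.5],0],[[0,0,0],[-4.2,0,15],0],[[0,0,0],[-4.2,0,15],0],[[0,0,0],[-4.2,0,14],0],[[0,0,0],[-2.5,0,8.5],0],[[0,0,0],[-1.2,0,4],0],[[0,0,0],[0,0,0],0],[[0,0,0],[0,0,0],0]])

```text
time_s: 9.4
ee_pos: [0.5797, 0.1867, 0.1689]
eef_rot: [-3.141, -0.273, -0.193]
force: [-0.5, -0.2, -3.0]
grip_width: 0.012
```

```bash
python3 - <<'E'
from ov import *
stl(); snap('scene','s5.png',(230,100,370,230),4.5); overlay('scene','raw_s5.png','o5.png',(230,100,370,230),4.5)
E
```

```text
9.4 [0.5797 0.1867 0.1689] [-3.1411 -0.2731 -0.1929] F [-0.55 -0.15 -2.96] M [-0.008  0.202  0.02 ] g 0.012
lip [-32.23   1.02 110.43] far [102.59   1.03 148.19] tilt 15.65 Fcase [-0.51 -0.25 -2.96]
```

View pics/o5.png

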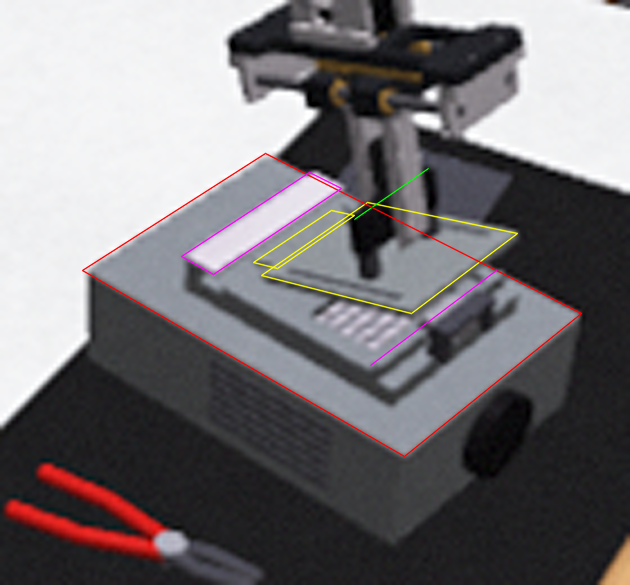

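Lid tilted 15.6°, clear of the ledge strip (260,225). Next I'll feel down for the seat.

drive_tool(increments=[[[0,0,0],[-0.3,0,1],0],[[0,0,0],[-0.3,0,1],0],[[0,0,0],[-0.3,0,1],0],[[0,0,0],[-0.3,0,1],0],[[0,0,0],[-0.2,0,1],0]])

```text
time_s: 10.07
ee_pos: [0.5795, 0.1866, 0.163]
eef_rot: [3.142, -0.272, -0.193]
force: [0.1, 0.1, -4.1]
grip_width: 0.0117
```

drive_tool(increments=[[[0,0,0],[-0.2,0,0.8],0],[[0,0,0],[0,0,0],0]])

```text
time_s: 10.32
ee_pos: [0.5795, 0.1866, 0.1622]
eef_rot: [3.142, -0.272, -0.193]
force: [0.4, 0.2, -3.8]
grip_width: 0.0118
```

drive_tool(increments=[[[0,0,0],[-0.2,0,0.8],0],[[0,0,0],[0,0,0],0]])

```text
time_s: 10.58
ee_pos: [0.5795, 0.1866, 0.1614]
eef_rot: [3.142, -0.272, -0.193]
force: [0.1, -0.2, -3.6]
grip_width: 0.0116
```

drive_tool(increments=[[[0,0,0],[-0.2,0,0.8],0],[[0,0,0],[0,0,0],0]])

```text
time_s: 10.82
ee_pos: [0.5795, 0.1866, 0.1606]
eef_rot: [3.142, -0.272, -0.193]
force: [-0.2, -0.5, -2.8]
grip_width: 0.0119
```

drive_tool(increments=[[[0,0,0],[-0.2,0,0.8],0],[[0,0,0],[0,0,0],0]])

```text
time_s: 11.08
ee_pos: [0.5796, 0.1866, 0.1598]
eef_rot: [3.142, -0.272, -0.193]
force: [0.5, 0.8, -3.2]
grip_width: 0.0119
```

drive_tool(increments=[[[0,0,0],[-0.2,0,0.8],0],[[0,0,0],[0,0,0],0]])

```text
time_s: 11.32
ee_pos: [0.5796, 0.1866, 0.1589]
eef_rot: [3.142, -0.272, -0.193]
force: [0.9, 1.1, -3.8]
grip_width: 0.0118
```

drive_tool(increments=[[[0,0,0],[-0.2,0,0.8],0],[[0,0,0],[0,0,0],0]])

```text
time_s: 11.58
ee_pos: [0.5798, 0.1866, 0.1585]
eef_rot: [-3.141, -0.273, -0.193]
force: [0.3, -0.2, -1.2]
grip_width: 0.0117
```

```bash
python3 - <<'E'
from h import *
stl()
E
```

```text
11.57 [0.5798 0.1866 0.1585] [-3.1414 -0.2727 -0.1929] F [ 0.32 -0.17 -1.23] M [ 0.013  0.285 -0.008] g 0.0117
lip [-32.19   0.94 100.04] far [102.64   0.96 137.74] tilt 15.62 Fcase [ 0.34 -0.1  -1.23]
```

drive_tool(increments=[[[0,0,0],[-0.2,0,0.6],0],[[0,0,0],[0,0,0],0]])

```text
time_s: 11.82
ee_pos: [0.58, 0.1866, 0.1582]
eef_rot: [-3.141, -0.273, -0.193]
force: [1.6, -1.4, 4.1]
grip_width: 0.0114
```

```bash
python3 - <<'E'
from h import *
stl()
E
```

```text
11.82 [0.58   0.1866 0.1582] [-3.1411 -0.2734 -0.193 ] F [ 1.58 -1.43  4.14] M [-0.12   0.141  0.015] g 0.0114
lip [-31.96   1.    99.7 ] far [102.84   1.01 137.5 ] tilt 15.67 Fcase [ 1.83 -1.1   4.14]
```

The seat is felt at lip z ≈ 100 mm. I'll ease up about 1.2 mm and slide the lip under the ledge.

drive_tool(increments=[[[0,0,0],[0.3,1,-1.2],0],[[0,0,0],[-1.9,0,-0.5],0],[[0,0,0],[-2.9,0,-0.8],0],[[0,0,0],[-2.9,0,-0.8],0],[[0,0,0],[-2.9,0,-0.8],0],[[0,0,0],[0,0,0],0]])

```text
time_s: 12.58
ee_pos: [0.5682, 0.1878, 0.1586]
eef_rot: [3.141, -0.272, -0.193]
force: [-0.1, -0.0, -2.9]
grip_width: 0.0121
```

```bash
python3 - <<'E'
from h import *
stl()
E
```

```text
12.57 [0.5682 0.1878 0.1586] [ 3.1414 -0.2716 -0.1926] F [-0.09 -0.02 -2.87] M [-0.001  0.366  0.043] g 0.0121
lip [-43.88  -0.13 100.21] far [ 9.0990e+01 -7.0000e-02  1.3777e+02] tilt 15.56 Fcase [-0.08 -0.03 -2.87]
```

drive_tool(increments=[[[0,0,0],[-1.9,0,-0.5],0],[[0,0,0],[-1.9,0,-0.5],0],[[0,0,0],[0,0,0],0]])

```text
time_s: 12.95
ee_pos: [0.5645, 0.1885, 0.1586]
eef_rot: [3.141, -0.272, -0.193]
force: [-0.4, 0.2, -3.0]
grip_width: 0.0116
```

drive_tool(increments=[[[0,0,0],[-1.9,0,-0.5],0],[[0,0,0],[-1.9,0,-0.5],0],[[0,0,0],[0,0,0],0]])

```text
time_s: 13.32
ee_pos: [0.5607, 0.1893, 0.1586]
eef_rot: [3.141, -0.272, -0.193]
force: [-0.3, -0.5, -2.7]
grip_width: 0.012
```

```bash
python3 - <<'E'
from h import *
stl()
E
```

```text
13.32 [0.5607 0.1893 0.1586] [ 3.1415 -0.272  -0.1927] F [-0.31 -0.52 -2.68] M [0.084 0.31  0.01 ] g 0.012
lip [-51.47  -0.15 100.19] far [ 8.3380e+01 -1.0000e-01  1.3781e+02] tilt 15.59 Fcase [-0.2  -0.57 -2.68]
```

drive_tool(increments=[[[0,0,0],[-1.9,0,-0.5],0],[[0,0,0],[-1.9,0,-0.5],0],[[0,0,0],[0,0,0],0]])

```text
time_s: 13.7
ee_pos: [0.5569, 0.19, 0.1586]
eef_rot: [-3.142, -0.272, -0.193]
force: [0.1, -0.0, -1.3]
grip_width: 0.0118
```

drive_tool(increments=[[[0,0,0],[-1,0,-0.3],0],[[0,0,0],[0,0,0],0]])

```text
time_s: 13.95
ee_pos: [0.5565, 0.19, 0.1589]
eef_rot: [-3.141, -0.274, -0.193]
force: [4.1, -1.7, -2.5]
grip_width: 0.0117
```

drive_tool(increments=[[[0,0,0],[-1,0,-0.3],0],[[0,0,0],[0,0,0],0]])

```text
time_s: 14.2
ee_pos: [0.5561, 0.1901, 0.1594]
eef_rot: [-3.141, -0.275, -0.193]
force: [8.1, -3.5, -2.7]
grip_width: 0.0118
```

drive_tool(increments=[[[0,0,0],[-0.7,0,-0.2],0],[[0,0,0],[0,0,0],0]])

```text
time_s: 14.45
ee_pos: [0.5558, 0.1902, 0.1597]
eef_rot: [-3.141, -0.277, -0.193]
force: [11.3, -3.1, -2.1]
grip_width: 0.0118
```

```bash
python3 - <<'E'
from h import *
stl()
E
```

```text
14.45 [0.5558 0.1902 0.1597] [-3.1405 -0.2767 -0.1931] F [11.3  -3.1  -2.06] M [-0.786 -2.32  -0.129] g 0.0118
lip [-5.6130e+01 -9.0000e-02  1.0096e+02] far [ 7.854e+01 -1.100e-01  1.392e+02] tilt 15.85 Fcase [11.68 -0.87 -2.06]
```

The stop is felt at lip x ≈ -55.5 mm, with about 11 N along +x and no vertical jam. The picture suggested -58.5, so I'll cross-check against the catch position before swinging.

```bash
python3 - <<'E'
from h import *
for q,z in [((265,152),.109),((265,130),.118),((270,100),.12),((160,133),.111),((388,172),.111),((270,155),.1)]:
    u=np.array(q)/5.2+[140,120]-.4; print(q,z,(w2c(px2w('top',*u,z))*1e3).round(1))
im=cv2.imread('pics/raw_t0.png'); a=cv2.resize(im[125:215,145:235],None,fx=6.6,fy=6.6,interpolation=cv2.INTER_CUBIC); a=cv2.convertScaleAbs(a,alpha=1.4)
def dr(x,z,y,col):
    q=((w2px('top',[c2w((x,y,z)),c2w((x,-y,z))])-[145,125]+.5)*6.6-.5).round().astype(int); cv2.line(a,tuple(map(int,q[0])),tuple(map(int,q[1])),col,1)
for off,col in((.0125,(0,0,255)),(.0155,(0,255,255))):
    dr(-.057+off,.114,.066,col); dr(.0715+off,.111,.066,col); dr(.067+off,.109,.016,col); dr(.004+off,.1,.044,col)
cv2.imwrite('pics/fr.png',a)
E
```

```text
(265, 152) 0.109 [ 83.4   1.5 109. ]
(265, 130) 0.118 [ 94.3   2.3 118. ]
(270, 100) 0.12 [111.3   2.6 120. ]
(160, 133) 0.111 [ 82.5  61.6 111. ]
(388, 172) 0.111 [ 85.1 -69.5 111. ]
(270, 155) 0.1 [ 83.7  -0.  100. ]
```

View pics/fr.png

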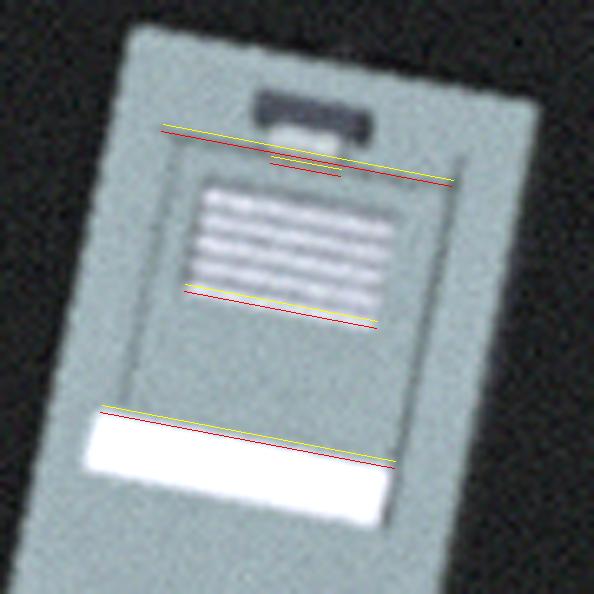

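The catch and end wall agree with about +15.5 and the ledge with +12.5, so the felt stop is plausible. I'll ease off about 0.8 mm from contact, then swing about the lip in 1° rows.

drive_tool(increments=[[[0,0,0],[1.7,0,0.5],0],[[0,0,0],[1.7,0,0.5],0],[[0,0,0],[0,0,0],0]])

```text
time_s: 14.82
ee_pos: [0.5575, 0.1899, 0.1584]
eef_rot: [3.141, -0.272, -0.193]
force: [-0.9, 0.3, -1.9]
grip_width: 0.0122
```

```bash
python3 - <<'E'
from h import *
stl()
E
```

```text
14.82 [0.5575 0.1899 0.1584] [ 3.1415 -0.2716 -0.1928] F [-0.88  0.31 -1.93] M [ 0.019  0.416 -0.007] g 0.0122
lip [-54.69  -0.13 100.09] far [ 8.0170e+01 -1.0000e-01  1.3765e+02] tilt 15.56 Fcase [-0.92  0.14 -1.93]
```

drive_tool(increments=[[[0,-1,0],[0.6,0,1.6],0],[[0,-1,0],[0.6,0,1.6],0],[[0,-1,0],[0.6,0,1.6],0],[[0,-1,0],[0.6,0,1.6],0],[[0,0,0],[0,0,0],0]])

```text
time_s: 15.45
ee_pos: [0.5617, 0.189, 0.1528]
eef_rot: [3.142, -0.202, -0.193]
force: [-1.5, -0.3, -0.4]
grip_width: 0.0118
```

```bash
python3 - <<'E'
from h import *
stl()
E
```

```text
15.45 [0.5617 0.189  0.1528] [ 3.1416 -0.2019 -0.1931] F [-1.46 -0.27 -0.41] M [0.067 0.475 0.011] g 0.0118
lip [-54.31  -0.16  99.95] far [ 82.85  -0.18 128.02] tilt 11.57 Fcase [-1.39 -0.54 -0.41]
```

drive_tool(increments=[[[0,-1,0],[0.5,0,1.5],0],[[0,-1,0],[0.5,0,1.5],0],[[0,-1,0],[0.5,0,1.5],0],[[0,0,0],[0,0,0],0]])

```text
time_s: 15.95
ee_pos: [0.564, 0.1886, 0.1486]
eef_rot: [3.142, -0.15, -0.193]
force: [0.9, 1.4, -1.8]
grip_width: 0.0118
```

```bash
python3 - <<'E'
from h import *
stl()
E
```

```text
15.95 [0.564  0.1886 0.1486] [ 3.1416 -0.1496 -0.1931] F [ 0.88  1.35 -1.77] M [-0.034  0.037  0.001] g 0.0118
lip [-54.66  -0.16 100.09] far [ 83.78  -0.17 120.95] tilt 8.57 Fcase [ 0.6   1.49 -1.77]
```

drive_tool(increments=[[[0,-1,0],[0.5,0,1.6],0],[[0,0,0],[0,0,0],0]])

```text
time_s: 16.2
ee_pos: [0.5645, 0.1885, 0.1471]
eef_rot: [3.142, -0.132, -0.193]
force: [0.3, 0.8, -2.7]
grip_width: 0.0118
```

drive_tool(increments=[[[0,-1,0],[0.5,0,1.6],0],[[0,0,0],[0,0,0],0]])

```text
time_s: 16.45
ee_pos: [0.5653, 0.1883, 0.1456]
eef_rot: [3.142, -0.115, -0.193]
force: [-1.1, 0.4, -2.3]
grip_width: 0.0118
```

```bash
python3 - <<'E'
from h import *
stl()
E
```

```text
16.45 [0.5653 0.1883 0.1456] [ 3.1415 -0.1145 -0.193 ] F [-1.06  0.42 -2.33] M [ 0.066  0.273 -0.05 ] g 0.0118
lip [-54.97  -0.16 100.06] far [ 84.11  -0.16 116.06] tilt 6.56 Fcase [-1.12  0.21 -2.33]
```

drive_tool(increments=[[[0,-0.8,0],[0.5,0,1.3],0],[[0,0,0],[0,0,0],0]])

```text
time_s: 16.7
ee_pos: [0.5658, 0.1883, 0.1445]
eef_rot: [-3.142, -0.101, -0.193]
force: [-3.0, 1.5, -0.4]
grip_width: 0.0119
```

drive_tool(increments=[[[0,-0.8,0],[0.5,0,1.3],0],[[0,0,0],[0,0,0],0]])

```text
time_s: 16.95
ee_pos: [0.5668, 0.1883, 0.144]
eef_rot: [-3.141, -0.088, -0.193]
force: [-4.2, -0.3, 4.9]
grip_width: 0.0118
```

```bash
python3 - <<'E'
from h import *
stl()
E
```

```text
16.95 [0.5668 0.1883 0.144 ] [-3.141  -0.0878 -0.1928] F [-4.2  -0.26  4.89] M [-0.059  0.366 -0.026] g 0.0118
lip [-5.4670e+01  7.0000e-02  1.0074e+02] far [8.4790e+01 1.0000e-01 1.1302e+02] tilt 5.03 Fcase [-4.07 -1.06  4.89]
```

drive_tool(increments=[[[0,-0.8,0],[0.5,0,1.3],0],[[0,0,0],[0,0,0],0]])

```text
time_s: 17.2
ee_pos: [0.5675, 0.1882, 0.1429]
eef_rot: [-3.141, -0.074, -0.193]
force: [-5.0, 0.6, 6.8]
grip_width: 0.0119
```

```bash
python3 - <<'E'
from h import *
stl()
E
```

```text
17.2 [0.5675 0.1882 0.1429] [-3.1408 -0.0742 -0.1928] F [-5.02  0.63  6.83] M [-0.036  0.428 -0.003] g 0.0119
lip [-54.58   0.16 100.84] far [ 85.03   0.19 111.22] tilt 4.25 Fcase [-5.04 -0.35  6.83]
```

The catch is engaging, with about 10 N up and 5 N towards -x, which is in the expected range. I'll continue gently.

drive_tool(increments=[[[0,-0.7,0],[0.2,0,1.1],0],[[0,0,0],[0,0,0],0]])

```text
time_s: 17.45
ee_pos: [0.5677, 0.1882, 0.1419]
eef_rot: [-3.141, -0.062, -0.193]
force: [-5.2, 1.1, 7.8]
grip_width: 0.0122
```

drive_tool(increments=[[[0,-0.7,0],[0.2,0,1.1],0],[[0,0,0],[0,0,0],0]])

```text
time_s: 17.7
ee_pos: [0.5673, 0.1881, 0.1397]
eef_rot: [-3.141, -0.048, -0.193]
force: [-4.1, 2.5, 1.4]
grip_width: 0.0117
```

```bash
python3 - <<'E'
from h import *
stl()
E
```

```text
17.7 [0.5673 0.1881 0.1397] [-3.1414 -0.0478 -0.1927] F [-4.13  2.54  1.38] M [0.377 0.926 0.102] g 0.0117
lip [-5.576e+01  3.000e-02  9.999e+01] far [8.4080e+01 7.0000e-02 1.0668e+02] tilt 2.74 Fcase [-4.54  1.7   1.38]
```

drive_tool(increments=[[[0,-0.8,0],[0.4,0,1.2],0],[[0,0,0],[0,0,0],0]])

```text
time_s: 17.95
ee_pos: [0.5678, 0.1879, 0.1384]
eef_rot: [3.142, -0.034, -0.193]
force: [-5.0, 2.0, 1.4]
grip_width: 0.0117
```

```bash
python3 - <<'E'
from h import *
stl()
E
```

```text
17.95 [0.5678 0.1879 0.1384] [ 3.1416 -0.0338 -0.1929] F [-4.97  2.02  1.39] M [ 0.412  1.048 -0.02 ] g 0.0117
lip [-5.579e+01 -6.000e-02  9.992e+01] far [ 8.4130e+01 -4.0000e-02  1.0465e+02] tilt 1.94 Fcase [-5.27  1.03  1.39]
```

drive_tool(increments=[[[0,-0.8,0],[0.4,0,1.2],0],[[0,0,0],[0,0,0],0]])

```text
time_s: 18.2
ee_pos: [0.5682, 0.1877, 0.1368]
eef_rot: [3.141, -0.02, -0.193]
force: [-3.7, 1.3, -3.4]
grip_width: 0.0118
```

```bash
python3 - <<'E'
from h import *
stl()
E
```

```text
18.2 [0.5682 0.1877 0.1368] [ 3.1412 -0.0195 -0.193 ] F [-3.7   1.3  -3.42] M [0.345 1.143 0.027] g 0.0118
lip [-55.95  -0.26  99.58] far [ 84.02  -0.26 102.32] tilt 1.12 Fcase [-3.88  0.56 -3.42]
```

drive_tool(increments=[[[0,-0.6,0],[0.2,0,0.9],0],[[0,0,0],[0,0,0],0]])

```text
time_s: 18.45
ee_pos: [0.5689, 0.1876, 0.1365]
eef_rot: [3.142, -0.011, -0.193]
force: [-1.0, 0.3, -3.6]
grip_width: 0.0118
```

```bash
python3 - <<'E'
from h import *
stl()
E
```

```text
18.45 [0.5689 0.1876 0.1365] [ 3.1415 -0.0106 -0.193 ] F [-0.96  0.31 -3.64] M [0.11  0.445 0.001] g 0.0118
lip [-55.53  -0.21 100.02] far [ 84.46  -0.21 101.51] tilt 0.61 Fcase [-1.    0.12 -3.64]
```

drive_tool(increments=[[[0,-0.5,0],[0.2,0,0.8],0],[[0,0,0],[0,0,0],0]])

```text
time_s: 18.7
ee_pos: [0.5692, 0.1875, 0.1358]
eef_rot: [-3.142, -0.002, -0.193]
force: [0.5, 0.7, -2.2]
grip_width: 0.0118
```

```bash
python3 - <<'E'
from h import *
stl()
E
```

```text
18.7 [0.5692 0.1875 0.1358] [-3.1415e+00 -2.3000e-03 -1.9300e-01] F [ 0.48  0.73 -2.25] M [-0.058 -0.034  0.044] g 0.0118
lip [-55.52  -0.17 100.14] far [ 84.48  -0.17 100.46] tilt 0.13 Fcase [ 0.33  0.81 -2.25]
```

The catch snapped: the horizontal force dropped to zero, with the tilt at 0.13°. A light press will confirm it is on the seat.

drive_tool(increments=[[[0,-0.1,0],[0,0,0.6],0],[[0,0,0],[0,0,0],0]])

```text
time_s: 18.95
ee_pos: [0.5693, 0.1876, 0.1357]
eef_rot: [-3.141, -0.001, -0.193]
force: [0.5, -1.9, 1.0]
grip_width: 0.0117
```

```bash
python3 - <<'E'
from h import *
stl()
E
```

```text
18.95 [0.5693 0.1876 0.1357] [-3.1413e+00 -1.2000e-03 -1.9290e-01] F [ 0.5  -1.93  1.02] M [-0.306 -0.145 -0.007] g 0.0117
lip [-55.47  -0.13 100.13] far [ 84.53  -0.11 100.3 ] tilt 0.07 Fcase [ 0.86 -1.8   1.02]
```

On the seat. I'll open only partly, so the fingers stay clear of the catch, then lift.

drive_tool(increments=[[[0,0,0],[0,0,0],0.35],[[0,0,0],[0,0,0],0.35],[[0,0,0],[0,0,0],0.35],[[0,0,0],[0,0,0],0.35],[[0,0,0],[0,0,0],0.35]])

```text
time_s: 19.58
ee_pos: [0.5689, 0.1877, 0.1352]
eef_rot: [-3.142, 0.0, -0.193]
force: [0.7, -0.3, -0.5]
grip_width: 0.0331
```

drive_tool(increments=[[[0,0,0],[0,0,-5],0.35],[[0,0,0],[0,0,-15],0.35],[[0,0,0],[0,0,-30],0.35],[[0,0,0],[0,0,-30],0.35],[[0,0,0],[0,0,-30],0.35],[[0,0,0],[-40,0,-10],0.35],[[0,0,0],[-50,0,0],0.35],[[0,0,0],[-50,0,0],0.35],[[0,0,0],[-50,0,0],0.35],[[0,0,0],[0,0,0],0.35]])

```text
time_s: 20.82
ee_pos: [0.3806, 0.2246, 0.2569]
eef_rot: [-3.14, -0.002, -0.191]
force: [0.4, -0.1, -0.0]
grip_width: 0.0327
```

```bash
python3 - <<'E'
from h import *
st(); snap('scene','s9.png',(215,60,385,230),3.5); snap('top','t9.png',(130,110,260,240),4.5)
E
```

```text
20.82 [0.3806 0.2246 0.2569] [-3.140e+00 -1.900e-03 -1.907e-01] F [ 0.4  -0.13 -0.01] M [-0.056 -0.085 -0.017] g 0.0327
```

View pics/s9.png

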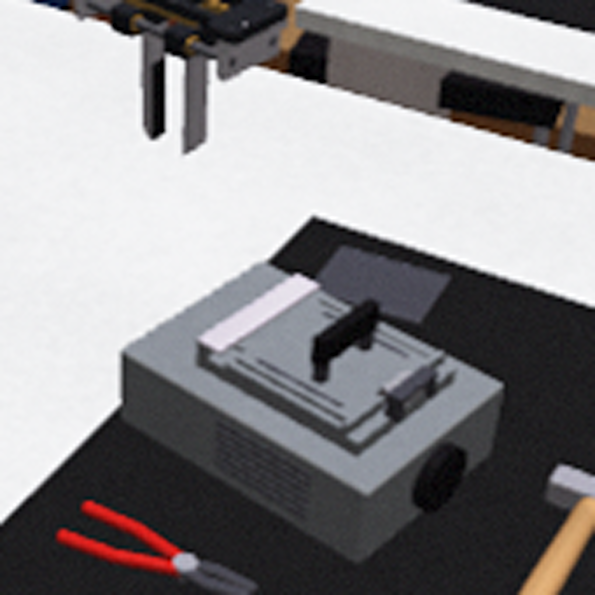

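View pics/t9.png

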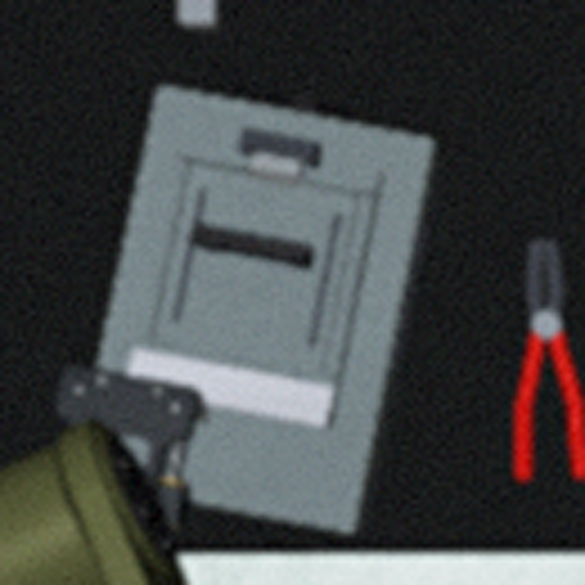

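The lid lies flat in the recess: handle at (345,335), ledge strip (260,310) over the lip, catch (412,385) out over the far edge. The arm is clear and the force is about 0, so I'm handing in.

```bash
python3 -c "
from station import ctrl
print(ctrl.hand_in())"
```

```text
the job is handed in; nothing more can be done
None
```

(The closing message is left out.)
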